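Fasten the wire stripper's guard and hold the drill trigger in

TASK

Start up the drill-driven wire stripper: first swing the brass-coloured hasp over from its open position until it lies flat on the clear guard lid with the staple through its slot, and only then pull the drill's trigger fully in and keep it there. The drill must not run while the guard is unfastened, and the things lying around stay where they are. Finish while still holding the trigger fully in; do not let go.

Things in the scene. Friction and masses are not known exactly. Their poses are not given: they have to be found in the camera images.
- stripper: wire stripper rig, fixed to the bench: aluminium housing 170 x 100 mm (x, y), clear yellow-edged guard lid on top (top 125 mm above the bench), black star knob behind it to 160 mm. Origin: on the bench under the housing's centre; z up, x from the hasp side to the star knob, y towards the orange drill on the drive shaft; turned up to about 20 deg on the bench
- handle (a point): middle of the orange drill's handle, 63 mm above the bench, at x = -25, y = 196 mm of the rig; axes as the rig's. The drill lies on its side, axis along y at rig x = 35 mm, motor housing 62 mm thick (top 94 mm high). The handle sticks out to -x, free from x = -8 to -90 mm; 40 mm front to back (along y), 34 mm thick (z)
- battery (a point): middle of the drill's black battery, 63 mm above the bench, at the end of the handle (x = -135, y = 186 mm of the rig): 50 x 112 x 76 mm, top 101 mm high. Under the drill lies a timber packer, top 25 mm high; a 6 mm steel strap ties the motor housing to it at rig y = 228 mm (x from -18 to 88 mm)
- hasp_hinge (a point): axis of the hasp's hinge at the middle of its width, at the top of the stripper's front (-x) face, 126.5 mm above the bench, at x = -91, y = -17 mm of the rig; axes as the rig's
- hasp_end (a point): middle of the free end of the hasp's strap, 73 mm from the hinge axis. Strap: yellow-zinc (brass-coloured) steel, 28 mm wide, 3 mm thick, 75 mm long, slot 22 x 12 mm from 42 to 64 mm from the hinge, plain before that, 7 mm lip at the end (turned up when closed, so towards -x when upright). Closed it points along the rig's +x
- staple (a point): top of the dark wire staple on the guard lid, 53 mm from the hinge axis, 14 mm long (x), 4 mm thick; it stands 8 mm above the closed strap, through its slot
- hasp (a joint): hasp angle in rad: 0 = closed, lying flat on the guard lid over the staple (top of strap 130 mm above the bench); pi/2 = upright; larger = leaning away from the lid, to the rig's -x; stop at 2.3. Starts open. The hinge is stiff (about 0.04 N m) and the strap stays where it is left
- guard (a joint): clear guard lid's angle in rad: 0 = shut (as it starts and must stay); it is hinged at the star-knob side and shuts by its own weight
- trigger_face (a point): middle of the front face of the drill's red trigger, 63 mm above the bench, 34 mm from the handle's middle to the rig's -y. Trigger 30 mm long (x), 22 mm high; stands 14 mm out of the handle, moves along +y into it; 54 mm from this face to the handle's back (47 mm when fully in). Nothing within 40 mm of its front at its height
- trigger (a joint): trigger travel in m: 0 = out, 0.007 = fully in against its stop. A spring pushes it out: 5 N at first, 12 N fully in
- clamp: loose blue C-clamp with steel screw lying flat, 120 x 100 x 16 mm; origin under its middle; leave alone
- screwdriver: loose screwdriver lying flat; leave alone
- jar: loose clear jar with red lid, 56 mm wide, 70 mm high; leave alone
- tape: loose yellow tape measure, 70 x 34 x 66 mm, standing; leave alone

How it is judged:
On the way, in this order (a step that is already met when the one before it is completed fails the run):
1. the hasp lies closed over the staple on the shut guard (value of joint hasp below 0.1 rad and value of joint guard below 0.05 rad), for 0.2 s.
2. the trigger is pulled fully in by the fingers and held (value of joint trigger above 0.0055 m and contact force between the fingers and trigger above 4 N), for 1 s.
At the end, for the whole second after the job is handed in: the guard is shut (within 0.05 rad) and the hasp lies on it over the staple (within 0.1 rad of closed); the gripper's fingers hold the trigger at least 5.5 mm in of its 7 mm travel, pushing on it with more than 4 N; the clamp, screwdriver, jar and tape measure are within 30 mm of where they were (all of step 1 and all of step 2 and distance of each of clamp, screwdriver, jar, tape from where it was at the start of the episode below 0.03 m); the arm keeps its last pose, push and grip.
It fails at once if the drill ran (trigger more than 2 mm in) while the hasp was not closed over the staple (value of joint trigger above 0.002 m and value of joint hasp above 0.15 rad).
It fails at once if a thing lying around was pushed away by more than 50 mm (distance of any of clamp, screwdriver, jar, tape from where it was at the start of the episode above 0.05 m).
It also fails if it takes over 45 s, if anything falls off the work surface, if the arm or the gripper's body presses on something with over 40 N, if the wrist force passes 120 N, or if a joint passes its speed limit or range.

ROBOT

A 7-joint arm with a two-finger parallel gripper is mounted at the origin on the work surface. World frame = base frame: x ahead of the robot, y to its left, z up, the work surface at z = 0. Lengths are in m, angles in rad, forces in N, time in s.
With the tool pointing down it reaches from about 0.4 to 0.925 m from the base axis. Payload 4.1 kg.
Tool frame: the origin (TCP) lies midway between the tips of the shut fingers; the grasp point (between the pads) lies 19 mm behind it (grip_point_offset is the distance from the TCP to the grasp point, in m); z points along the fingers, y is the direction in which the jaws open and shut (so a half turn about z gives the same grasp; the last joint's range is limited). The gripper opens to 85 mm and grips with 20 to 120 N. Pads are 22 mm wide; open, the fingers measure 114 mm over their backs; the gripper's body (76 mm by 85 mm) begins 54 mm behind the grasp point. The pads swing forward as they close: fully open they stand 13 mm farther back than shut.
Start: joints at [1.104, 0.398, 0.045, 1.537, -0.019, 1.207, -0.051], TCP at [0.234, -0.607, 0.231] pointing down, gripper open.
Joint ranges: [-2.82, 2.82], [-0.49, 2.23], [-1.37, 1.46], [0, 2.46], [-1.36, 4.5], [0.23, 2], [-2.94, 2.94]. Speed limits (rad/s): [2.57, 2.57, 3.14, 3.14, 3.14, 3.14, 3.14].

INTERFACE

Orientations are given as a 3x3 rotation matrix whose columns are the frame's x, y, z axes.
In Python, from bench import * gives the robot as it stands.
- The arm moves only by the tool jog_arm, never from a script. Its argument "plan" is a list that holds one entry, the list of rows, each a list of 7 numbers: the shift along the tool's x, y, z in cm, then the turn, a rotation vector about the tool's x, y, z in rad, then the closure in counts, from 0 (fully open) to 255 (shut). In form: [[[dx, dy, dz, rx, ry, rz, claw], ...]]. A call has 1 to 5 rows; each row is the pose to reach, as a shift and turn from the pose commanded when the call began, along the tool's axes at that moment; what a row does not reach only later rows make up. A row lasts 1/8 s, in which the tool goes at most 62.5 mm and 10.7 degrees, less where a joint would pass 70% of its speed; a pose out of reach is approached as far as the arm can. A call with a gripper value outside its range is refused whole. The fingers move at their own pace and stop on an object; "grip_force" is the grip in N (left out, the last holds). Time passes only in rows, so rows that repeat a pose let the fingers close. It gives the time, the measured TCP pose, the force and the opening at its end, in the units of the state.
- observe(): the state, without advancing time (a new reading comes with each control period).
- grab_frame(name): name is "scene" or "top" or "wrist"; returns a dict with "image" (400x640x3 uint8, red, green, blue), "vfov" (degrees; the focal length in pixels is half the picture's height over the tangent of half this angle, whatever the lens; pixels are square), "cx", "cy" (the principal point, pixels), "D" ([k1, k2, p1, p2, k3] as OpenCV has them; the pictures are not rectified), "rvec" (rotation vector, rad) and "tvec" (3), from world to camera coordinates, as OpenCV has them; the wrist camera has in their place "tool_from_camera" (4x4, takes a point from camera to tool coordinates, whose origin is the TCP and whose axes are the flange's). Camera axes: x right, y down, z forward; pixel columns grow to the right and rows downward; lengths in m; the calibration is good to about 2 mm. A picture is of the moment at which its call begins: read the wrist's pose just before it. There is no depth.
- sign_off(): hands the job in, once; it reports no verdict.
The state is a dict: "time": time; "q": joint angles; "joint_vel": joint speeds; "joint_torque": joint torques, N m; "eef_pos": TCP position; "tool_rot": TCP orientation; "ft_force": force on the tool from outside, world axes, zero at the start; "ft_torque": the same for the moment, N m; "gripper_width": finger opening in m.
Only numpy, scipy, OpenCV 4.12 (cv2) and the standard library are available. Lean on these libraries where they do the work, as an engineer would, in place of code of your own. Each camera call takes 0.05 s, during which the arm holds its last target. There are 200 camera calls.

## Working session

There is one attempt and no reset: what is moved stays moved. The work goes in short steps, Python scripts to look and compute and a tool call to move; the robot and the scene stay as the last step left them, time stands still between calls to the robot, and variables do not carry over. Pictures are saved under pics/ and viewed, about 8 in all and at most 12, crops included, and the job is handed in when it is done.

Besides the shell and the picture viewer there is one more tool, called after "Request:" as name([rows], argument=value, ...), one row to a line, values as JSON. jog_arm: Moves the arm, as the interface text tells. Its arguments: {"type":"object","properties":{"plan":{"type":"array","items":{"type":"array","items":{"type":"array","items":{"type":"number"}}}},"grip_force":{"type":"number"}},"required":["plan"]}

```bash
mkdir -p pics; python3 - <<'E'
from bench import *
import cv2,pickle
s=observe();print({k:(v if not hasattr(v,'round') else v) for k,v in s.items()})
for n in("scene","top"):
    f=grab_frame(n);pickle.dump(f,open(f'{n}0.pkl','wb'));cv2.imwrite(f'pics/{n}0.png',f['image'][:,:,::-1])
    print(n,f['vfov'],f['cx'],f['cy'],f['D'],f['rvec'],f['tvec'])
E
```

```text
{'time': 0.0, 'q': array([ 1.1039653 ,  0.39920393,  0.04500743,  1.53788622, -0.0186968 ,
        1.20690105, -0.05070506]), 'joint_vel': array([-0.00071765,  0.00062336,  0.00077357, -0.00129742, -0.00025309,
        0.00149759, -0.00083398]), 'joint_torque': array([ 5.53606696e-04, -4.75125718e+01,  1.36500970e+00, -2.54221684e+01,
        1.15762552e-02,  9.35309334e-03,  2.62486532e-05]), 'eef_pos': array([ 0.23353901, -0.60591167,  0.23025246]), 'tool_rot': array([[ 9.33061807e-01,  3.59715129e-01, -8.30812390e-04],
       [ 3.59716065e-01, -9.33060091e-01,  1.79445831e-03],
       [-1.29704082e-04, -1.97319708e-03, -9.99998045e-01]]), 'ft_force': array([-0.25822402,  0.18160491, -0.94442997]), 'ft_torque': array([-0.0206618 , -0.02502126, -0.00804765]), 'gripper_width': 0.0854105879366138}
scene 48.62795260871107 320.98494586561844 197.1528577321355 [-0.03070211  0.          0.          0.          0.        ] [ 1.89843418  1.53374194 -0.64917366] [-0.04128728 -0.34570011  1.44799769]
top 57.52382531937337 321.77927169696613 204.26364035232038 [-0.08088801  0.          0.          0.          0.        ] [ 2.15349818 -2.14114091  0.15726741] [-0.09419202  0.60503092  0.84943411]
```

View pics/top0.png

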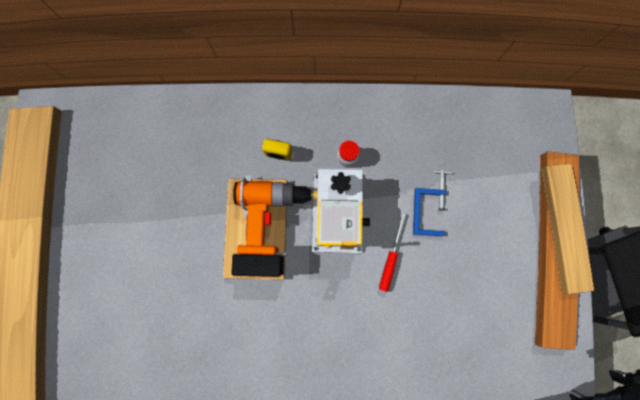

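View pics/scene0.png

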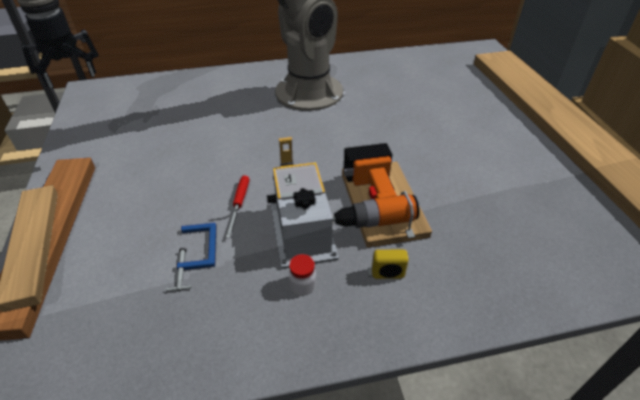

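```bash
cat > h.py <<'E'
import numpy as np,cv2,pickle
def K(f):
    F=200/np.tan(np.radians(f['vfov'])/2);return np.array([[F,0,f['cx']],[0,F,f['cy']],[0,0,1]])
def ext(f,s=None):
    if 'rvec' in f: R=cv2.Rodrigues(np.array(f['rvec'],float))[0];return R,np.array(f['tvec'],float)
    T=np.eye(4);T[:3,:3]=s['tool_rot'];T[:3,3]=s['eef_pos'];M=np.linalg.inv(T@np.array(f['tool_from_camera']));return M[:3,:3],M[:3,3]
def ray(f,uv,s=None):
    R,t=ext(f,s);p=cv2.undistortPoints(np.array(uv,float).reshape(-1,1,2),K(f),np.array(f['D'],float)).reshape(-1,2)
    d=np.c_[p,np.ones(len(p))]@R;return -R.T@t,d
def onz(f,uv,z,s=None):
    c,d=ray(f,uv,s);return c+d*((z-c[2])/d[:,2])[:,None]
def proj(f,P,s=None):
    R,t=ext(f,s);return cv2.projectPoints(np.array(P,float).reshape(-1,3),cv2.Rodrigues(R)[0],t,K(f),np.array(f['D'],float))[0].reshape(-1,2)
def tri(f1,a,f2,b,s1=None,s2=None):
    c1,d1=ray(f1,a,s1);c2,d2=ray(f2,b,s2);d1=d1[0]/np.linalg.norm(d1[0]);d2=d2[0]/np.linalg.norm(d2[0])
    k=np.linalg.lstsq(np.c_[d1,-d2],c2-c1,rcond=None)[0];p,q=c1+k[0]*d1,c2+k[1]*d2;return (p+q)/2,np.linalg.norm(p-q)
E
python3 - <<'E'
from h import *
t=pickle.load(open('top0.pkl','rb'));s=pickle.load(open('scene0.pkl','rb'))
a=t['image'][150:290,215:375,::-1];b=s['image'][130:270,265:435,::-1]
a=cv2.resize(a,None,fx=4.2,fy=4.2,interpolation=cv2.INTER_CUBIC)
cv2.imwrite('pics/tc.png',a)
cv2.imwrite('pics/sc.png',cv2.resize(b,None,fx=4.2,fy=4.2,interpolation=cv2.INTER_CUBIC))
h=cv2.cvtColor(t['image'],cv2.COLOR_RGB2HSV);sub=np.zeros(h.shape[:2],bool);sub[150:290,215:375]=1
dark=(h[...,2]<60)&sub
n,l,st,ce=cv2.connectedComponentsWithStats(dark.astype(np.uint8))
for i in range(1,n):
    if st[i,4]>30:
        r=cv2.minAreaRect(np.argwhere(l==i)[:,::-1].astype(np.float32));print(st[i],ce[i],r,cv2.boxPoints(r).round(1).tolist())
E
```

```text
[267 153  18   6  58] [275.53448276 155.72413793] ((275.55767822265625, 155.71153259277344), (17.454336166381836, 3.53009033203125), 11.309932708740234) [[266.70001220703125, 155.6999969482422], [267.29998779296875, 152.3000030517578], [284.5, 155.6999969482422], [283.79998779296875, 159.1999969482422]]
[332 173  18  20 243] [340.7654321  182.73251029] ((340.5, 182.5), (19.0, 17.0), 90.0) [[332.0, 173.0], [349.0, 173.0], [349.0, 192.0], [332.0, 192.0]]
[283 183  29  23 365] [298.89041096 195.1260274 ] ((297.8108215332031, 195.8648681640625), (27.03351593017578, 22.35463523864746), 8.972626686096191) [[282.70001220703125, 204.8000030517578], [286.20001220703125, 182.6999969482422], [312.8999938964844, 186.89999389648438], [309.3999938964844, 209.0]]
[363 218   7   8  56] [366.  221.5] ((366.0, 221.5), (7.0, 6.0), 90.0) [[363.0, 218.0], [369.0, 218.0], [369.0, 225.0], [363.0, 225.0]]
[ 232  255   53   21 1045] [258.13684211 264.83636364] ((258.0, 265.0), (20.0, 52.0), 90.0) [[232.0, 255.0], [284.0, 255.0], [284.0, 275.0], [232.0, 275.0]]
```

View pics/tc.png

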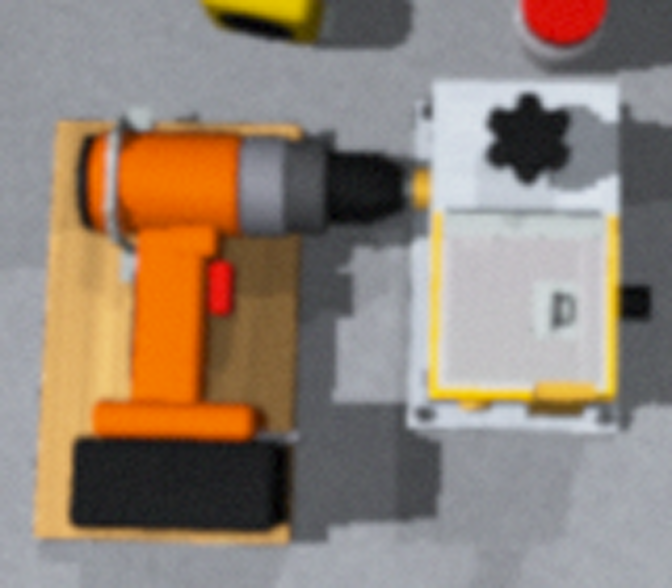

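View pics/sc.png

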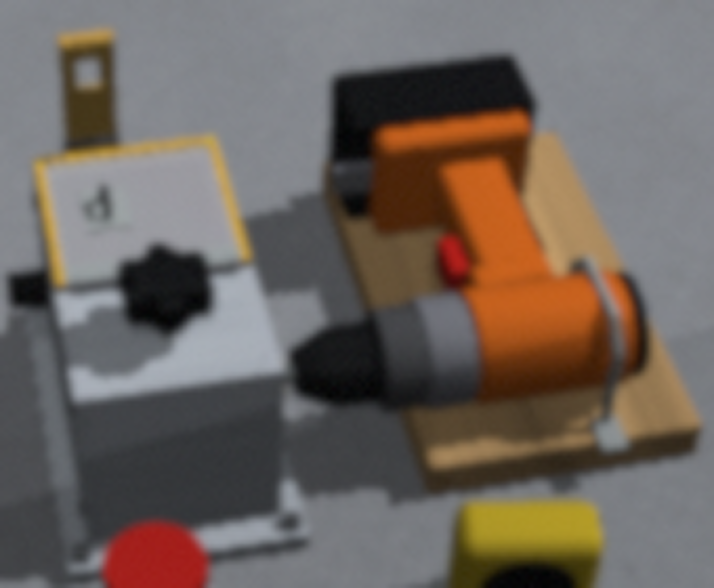

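```bash
cat > fit.py <<'E'
from h import *
from scipy.optimize import least_squares
t=pickle.load(open('top0.pkl','rb'));s=pickle.load(open('scene0.pkl','rb'))
T=[((-85,50,125),(430,398)),((-85,-50,125),(615,400)),((85,50,122),(433,83)),((85,-50,122),(619,85)),
 ((-160,242,101),(70,523)),((-160,130,101),(278,527)),((-110,242,101),(76,437)),((-110,130,101),(285,440)),((-38,-17,138),(563,308))]
S=[((-85,-50,125),(36,160)),((-85,50,125),(214,137)),((85,-50,122),(70,403)),((85,50,122),(283,370)),
 ((-160,130,101),(334,77)),((-160,242,101),(514,57)),((-38,-17,138),(100,195))]
def w(p,P): 
    c,n=np.cos(p[2]),np.sin(p[2]);P=np.array(P,float)/1000
    return P@np.array([[c,n,0],[-n,c,0],[0,0,1]])+[p[0],p[1],0]
def px(L,o): return (np.array([b for a,b in L])+.5)/4.2-.5+o
def r(p): return np.r_[(proj(t,w(p,[a for a,b in T]))-px(T,[215,150])).ravel(),(proj(s,w(p,[a for a,b in S]))-px(S,[265,130])).ravel()]
if __name__=='__main__':
    o=least_squares(r,[.6,0,0],loss='soft_l1');print(o.x);print(r(o.x).reshape(-1,2).round(1).tolist())
    for n,P in dict(hinge=(-91,-17,126.5),handle=(-25,196,63),trig=(-25,162,63),staple=(-38,-17,138)).items():print(n,w(o.x,[P])[0].round(4))
    f=lambda u,v:(np.array([u,v])+.5)/4.2-.5
    # hasp tip: scene (86,36); hinge
    for a in np.arange(1.2,2.4,.2):
        P=(-91+73*np.cos(a),-17,126.5+73*np.sin(a));print(round(a,1),((proj(s,w(o.x,[P]))-[265,130]+.5)*4.2).round(),((proj(t,w(o.x,[P]))-[215,150]+.5)*4.2).round())
    np.save('rig.npy',o.x)
E
python3 fit.py
```

```text
[ 0.59144123 -0.13094207 -0.0168684 ]
[[-0.5, -1.2], [1.0, -0.6], [0.7, -1.4], [0.4, -0.8], [-0.8, 0.8], [-0.7, 1.3], [-1.1, -1.1], [-1.6, -0.5], [-0.9, -0.9], [-2.2, 0.0], [-0.1, -0.1], [-0.2, -1.1], [-0.6, -0.5], [-1.9, -1.6], [-0.5, -2.2], [0.1, -0.9]]
hinge [ 0.5002 -0.1464  0.1265]
handle [0.5698 0.0655 0.063 ]
trig [0.5692 0.0315 0.063 ]
staple [ 0.5532 -0.1473  0.138 ]
1.2 [[88. 71.]] [[567. 348.]]
1.4 [[83. 48.]] [[568. 377.]]
1.6 [[79. 29.]] [[568. 408.]]
1.8 [[76. 16.]] [[567. 439.]]
2.0 [[73.  8.]] [[566. 468.]]
2.2 [[70.  5.]] [[564. 494.]]
```

Request:
jog_arm([
  [[3.5,-3.6,-1,0,0,0.1,255],[7,-7.2,-2,0,0,0.2,255],[10.5,-10.8,-3,0,0,0.3,255],[14,-14.4,-3,0,0,0.385,255],[17.4,-17.9,-3,0,0,0.385,255]],
])

```text
time: 0.72
eef_pos: [0.3322, -0.3751, 0.2611]
tool_rot: [[1.0, -0.017, -0.0], [-0.017, -1.0, 0.0], [-0.0, -0.0, -1.0]]
ft_force: [1.2, -0.1, 0.2]
gripper_width: 0.0001
```

Request:
jog_arm([
  [[2.5,-5.8,0,0,0,0,255],[5,-11.5,0,0,0,0,255],[7.5,-17.5,0,0,0,0,255],[9.4,-23,0,0,0,0,255],[9.4,-23,0,0,0,0,255]],
])

```text
time: 1.35
eef_pos: [0.4311, -0.1433, 0.2613]
tool_rot: [[1.0, -0.007, 0.0], [-0.007, -1.0, 0.001], [0.0, -0.001, -1.0]]
ft_force: [-0.7, -0.5, 0.0]
gripper_width: 0.0002
```

```bash
python3 - <<'E'
from bench import *
from h import *
s=observe();f=grab_frame("wrist");pickle.dump((f,s),open('w1.pkl','wb'))
print(s['eef_pos'],s['ft_force'],f['tool_from_camera'],f['vfov'])
I=f['image'][:,:,::-1].copy()
p=np.load('rig.npy')
from fit import w
for P in [(-91,-17,126.5),(-38,-17,138),(-85,50,125),(-85,-50,125),(-91,-17,199.5),(-25,162,63)]:
    u=proj(f,w(p,[P]),s)[0];print(P,u.round(1));cv2.drawMarker(I,tuple(int(k) for k in np.clip(u,-9999,9999)),(255,0,255),0,8,1)
cv2.imwrite('pics/w1.png',I)
E
```

```text
[ 0.43109263 -0.14331856  0.26128421] [-0.7014421  -0.5310123   0.04095786] [[ 6.93674211e-05 -9.61546961e-01 -2.74640560e-01  6.94994579e-02]
 [ 9.99999991e-01  9.88879901e-05 -9.36424901e-05 -9.43726922e-04]
 [ 1.17200305e-04 -2.74640551e-01  9.61546959e-01 -1.43246810e-01]
 [ 0.00000000e+00  0.00000000e+00  0.00000000e+00  1.00000000e+00]] 59.337684229443106
(-91, -17, 126.5) [327.8 106.4]
(-38, -17, 138) [329.   28.6]
(-85, 50, 125) [240.6  97.7]
(-85, -50, 125) [370.9  98.8]
(-91, -17, 199.5) [329.4 106.5]
(-25, 162, 63) [131.9  32. ]
```

View pics/w1.png

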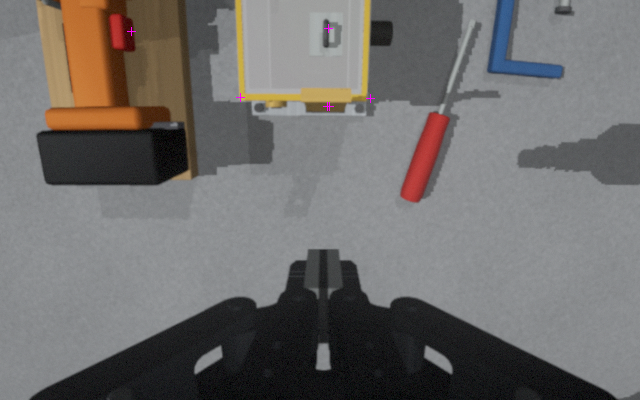

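Request:
jog_arm([
  [[0,0.3,3,0,0,0,255],[0,0.3,6,0,0,0,255],[0,0.3,9,0,0,0,255],[3,0.3,9,0,0,0,255],[5,0.3,9,0,0,0,255]],
])

```text
time: 2.02
eef_pos: [0.4794, -0.1544, 0.1705]
tool_rot: [[1.0, -0.02, -0.001], [-0.02, -1.0, -0.0], [-0.001, 0.0, -1.0]]
ft_force: [0.2, -0.3, 0.6]
gripper_width: 0.0003
```

Request:
jog_arm([
  [[0,-0.8,0,0,0,0,255],[1.0,-0.8,0,0,0,0,255],[1.8,-0.8,0.2,0,0,0,255],[2.6,-0.8,0.7,0,0,0,255],[3.2,-0.8,1.3,0,0,0,255]],
])

```text
time: 2.65
eef_pos: [0.5124, -0.1453, 0.1581]
tool_rot: [[1.0, -0.017, 0.001], [-0.017, -1.0, -0.0], [0.001, 0.0, -1.0]]
ft_force: [0.3, -0.9, 0.9]
gripper_width: -0.0001
```

Request:
jog_arm([
  [[0.5,0,0.6,0,0,0,255],[0.9,0,1.2,0,0,0,255],[1.1,0,1.7,0,0,0,255],[1.2,0,2.2,0,0,0,255],[1.2,0,2.2,0,0,0,255]],
])

```text
time: 3.28
eef_pos: [0.5232, -0.1451, 0.1357]
tool_rot: [[1.0, -0.017, -0.001], [-0.017, -1.0, 0.0], [-0.001, -0.0, -1.0]]
ft_force: [-0.4, -0.3, 0.9]
gripper_width: 0.0
```

```bash
python3 - <<'E'
from bench import *
from h import *
from fit import w
s=observe();f=grab_frame("wrist");print(s['eef_pos'],s['ft_force'])
g=grab_frame("scene")
a=f['image'][0:280,100:500,::-1];b=cv2.resize(g['image'][130:230,250:400,::-1],(420,280),interpolation=cv2.INTER_CUBIC)
cv2.imwrite('pics/w2.png',np.hstack([a,b])[:, :800])
E
```

```text
[ 0.52315165 -0.14510595  0.13566379] [-0.41696492 -0.32922064  0.88564922]
```

View pics/w2.png

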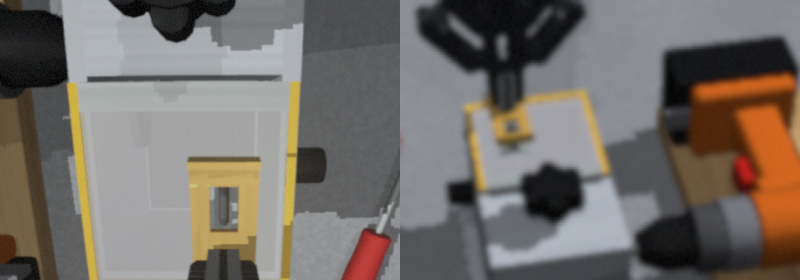

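Request:
jog_arm([
  [[0,0,0.3,0,0,0,255],[0,0,0.5,0,0,0,255],[0,0,0.6,0,0,0,255],[0,0,0.6,0,0,0,255]],
])

```text
time: 3.88
eef_pos: [0.5236, -0.1452, 0.1302]
tool_rot: [[1.0, -0.017, -0.0], [-0.017, -1.0, -0.0], [-0.0, 0.0, -1.0]]
ft_force: [-0.5, -0.1, -0.2]
gripper_width: 0.0003
```

Request:
jog_arm([
  [[0,0,0.1,0,0,0,255],[0,0,0.2,0,0,0,255],[0,0,0.2,0,0,0,255]],
])

```text
time: 4.25
eef_pos: [0.5237, -0.1452, 0.13]
tool_rot: [[1.0, -0.017, -0.0], [-0.017, -1.0, -0.001], [-0.0, 0.001, -1.0]]
ft_force: [-2.9, 1.0, 11.1]
gripper_width: 0.0
```

Request:
jog_arm([
  [[0,0,-3,0,0,0,255],[0,0,-8,0,0,0,255],[0,0,-13,0,0,0,120],[1.5,-4.5,-13,0,0,0,0],[3,-9,-13,0,0,0,0]],
])

```text
time: 4.88
eef_pos: [0.5556, -0.0554, 0.2591]
tool_rot: [[1.0, -0.019, 0.001], [-0.019, -1.0, -0.001], [0.001, 0.0, -1.0]]
ft_force: [1.5, -0.0, -0.3]
gripper_width: 0.0543
```

Request:
jog_arm([
  [[0.4,-5,0,0,0,0,0],[0.4,-10,0,0,0,0,0],[0.4,-11.8,0,0,0,0,0],[0.4,-11.8,0,0,0,0,0],[0.4,-11.8,0,0,0,0,0]],
])

```text
time: 5.5
eef_pos: [0.5614, 0.0596, 0.258]
tool_rot: [[1.0, -0.02, -0.0], [-0.02, -1.0, -0.002], [-0.0, 0.002, -1.0]]
ft_force: [-0.3, -0.3, -0.3]
gripper_width: 0.0859
```

```bash
python3 - <<'E'
from bench import *
from h import *
from fit import w
s=observe();f=grab_frame("wrist");print(s['eef_pos'],s['joint_vel'].round(3),s['gripper_width'])
g=grab_frame("top")
pickle.dump((f,s,g),open('w3.pkl','wb'))
p=np.load('rig.npy')
I=f['image'][:,:,::-1].copy()
for P in [(-25,162,63),(-40,162,74),(-10,162,74),(-40,176,80),(-40,216,80),(-75,176,80),(-75,216,80),(-18,228,94),(-38,-17,138)]:
    u=proj(f,w(p,[P]),s)[0];print(P,u.round(1));cv2.drawMarker(I,tuple(int(k) for k in np.clip(u,-9999,9999)),(255,0,255),0,6,1)
cv2.imwrite('pics/w3.png',I)
h=cv2.cvtColor(f['image'],cv2.COLOR_RGB2HSV)
red=((h[...,0]<4)|(h[...,0]>174))&(h[...,1]>190)&(h[...,2]>100)
n,l,st,c=cv2.connectedComponentsWithStats(red.astype(np.uint8))
print([(st[i].tolist(),c[i].round(1)) for i in range(1,n) if st[i,4]>60])
E
```

```text
[0.56139771 0.05955744 0.25804935] [ 0.009 -0.003  0.006 -0.003 -0.006 -0.001 -0.002] 0.0858518879403561
(-25, 162, 63) [352.2 170.5]
(-40, 162, 74) [352.8 188. ]
(-10, 162, 74) [353.4 156.7]
(-40, 176, 80) [338.5 189.5]
(-40, 216, 80) [295.9 189.7]
(-75, 176, 80) [338.2 224.8]
(-75, 216, 80) [296.8 224.9]
(-18, 228, 94) [280.6 169.2]
(-38, -17, 138) [580.6 203.4]
[]
```

View pics/w3.png

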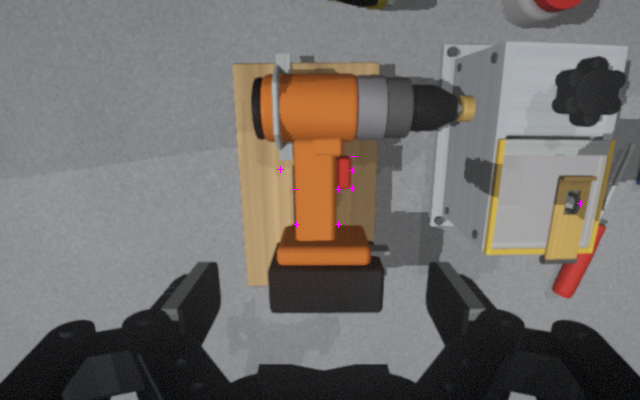

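Request:
jog_arm([
  [[0,-0.35,5,0,0,0,0],[0,-0.35,10,0,0,0,0],[0,-0.35,14,0,0,0,0],[0,-0.35,18,0,0,0,0],[0,-0.35,21.4,0,0,0,0]],
])

```text
time: 6.22
eef_pos: [0.5612, 0.0637, 0.0427]
tool_rot: [[1.0, -0.02, -0.001], [-0.02, -1.0, -0.001], [-0.001, 0.001, -1.0]]
ft_force: [0.2, 0.8, 0.1]
gripper_width: 0.0856
```

Request:
jog_arm([
  [[0,0,0,0,0,0,0],[0,0,0,0,0,0,50],[0,0,0,0,0,0,80],[0,0,0,0,0,0,80]],
], grip_force=40)

```text
time: 6.72
eef_pos: [0.5629, 0.0625, 0.0463]
tool_rot: [[1.0, -0.019, 0.003], [-0.019, -1.0, -0.004], [0.003, 0.004, -1.0]]
ft_force: [-1.0, -5.5, 3.2]
gripper_width: 0.0586
```

Request:
jog_arm([
  [[0,0,0,0,0,0,110],[0,0,0,0,0,0,160],[0,0,0,0,0,0,255],[0,0,0,0,0,0,255],[0,0,0,0,0,0,255]],
])

```text
time: 7.35
eef_pos: [0.563, 0.0636, 0.047]
tool_rot: [[1.0, -0.019, 0.003], [-0.019, -1.0, -0.003], [0.003, 0.003, -1.0]]
ft_force: [-2.3, -3.6, 7.9]
gripper_width: 0.0462
```

Request:
jog_arm([
  [[0,0,0,0,0,0,255],[0,0,0,0,0,0,255],[0,0,0,0,0,0,255],[0,0,0,0,0,0,255],[0,0,0,0,0,0,255]],
])

```text
time: 7.98
eef_pos: [0.563, 0.0636, 0.047]
tool_rot: [[1.0, -0.019, 0.003], [-0.019, -1.0, -0.003], [0.003, 0.003, -1.0]]
ft_force: [-2.2, -4.0, 6.9]
gripper_width: 0.0461
```

Request:
jog_arm([
  [[0,0,0,0,0,0,255],[0,0,0,0,0,0,255],[0,0,0,0,0,0,255],[0,0,0,0,0,0,255],[0,0,0,0,0,0,255]],
])

```text
time: 8.6
eef_pos: [0.563, 0.0636, 0.047]
tool_rot: [[1.0, -0.019, 0.003], [-0.019, -1.0, -0.003], [0.003, 0.003, -1.0]]
ft_force: [-1.5, -4.4, 6.5]
gripper_width: 0.046
```

```bash
python3 - <<'E'
from bench import *
from h import *
s=observe();f=grab_frame("wrist");g=grab_frame("scene");print(s['eef_pos'],s['ft_force'],s['gripper_width'])
a=f['image'][:,:,::-1];b=cv2.resize(g['image'][130:300,160:440,::-1],(659,400),interpolation=cv2.INTER_CUBIC)
cv2.imwrite('pics/w4.png',cv2.resize(np.hstack([a[:,100:],b]),(800,267)))
E
```

```text
[0.56298007 0.0635621  0.04697478] [-1.48548988 -4.40349395  6.48281742] 0.04599245991482729
```

View pics/w4.png

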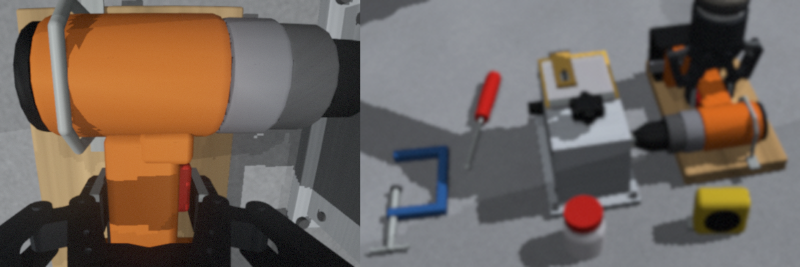

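```bash
python3 - <<'E'
from bench import *
from h import *
from fit import w
f,s,g=pickle.load(open('w3.pkl','rb'));p=np.load('rig.npy')
for a in(0,.2,.4):
    c,n=np.cos(a),np.sin(a)
    print(a,proj(f,w(p,[(-91+73*c-7*n,-17+y,126.5+73*n+9*c) for y in(14,-14)]),s).round(1).tolist())
print(proj(f,w(p,[(-85,50,125),(-85,-50,125)]),s).round(1).tolist())
g=grab_frame("scene")
for a in(0,.2,.4):
    c,n=np.cos(a),np.sin(a)
    print(a,((proj(g,w(p,[(-91+73*c-7*n,-17+y,126.5+73*n+9*c) for y in(14,-14)]))-[250,130])*6).round().tolist())
I=np.hstack([cv2.resize(f['image'][120:270,480:640],None,fx=2.4,fy=2.4,interpolation=2),cv2.resize(g['image'][130:190,250:320],None,fx=6,fy=6,interpolation=2)])
cv2.imwrite('pics/w5.png',I[:,:,::-1]);print(I.shape)
E
```

```text
0 [[566.7, 178.3], [599.4, 178.5]]
0.2 [[578.3, 185.8], [612.2, 185.9]]
0.4 [[589.3, 197.5], [624.3, 197.5]]
[[486.0, 252.0], [594.8, 250.4]]
0 [[279.0, 308.0], [200.0, 319.0]]
0.2 [[276.0, 272.0], [196.0, 283.0]]
0.4 [[272.0, 232.0], [192.0, 243.0]]
(360, 804, 3)
```

View pics/w5.png

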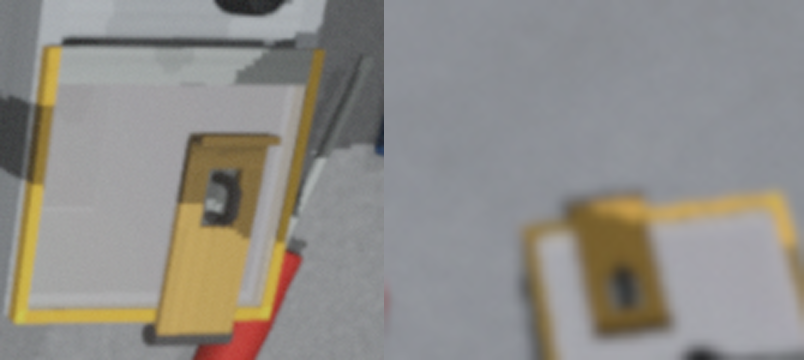

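```bash
python3 -c "
from bench import *
s=observe();print(s['time'],s['ft_force'],s['gripper_width']);print(sign_off())"
```

```text
8.75 [-1.17913378 -4.54415309  7.4982953 ] 0.04618146173307503
the job is handed in; nothing more can be done
None
```

I closed the hasp first, then pulled the drill's trigger fully in, and handed the job in at 8.75 s still holding it. The interface gives no verdict, and I could not read the joints directly, so the checks below come from the cameras, the finger opening and the force readings.

- **Hasp:** I swung it over with the shut fingers and pressed it flat. The fingertips stopped at 130.0 mm, the height given for the closed strap, with about 11 N of push. Later wrist and scene pictures show the strap's end within a few pixels of where a closed hasp should be, with the staple through the slot.
- **Guard:** it looks shut in those same pictures; I did not measure its angle.
- **Trigger:** one finger is on the trigger and the other on the handle's back, set to 40 N grip. The opening is 46.0–46.2 mm, against 47 mm expected fully in, and the trigger stands out about 6 mm, against 7 mm expected. It had been held for about 1.4 s at hand-in. The contact force on the trigger itself has no direct reading.
- **Loose things:** the clamp, screwdriver, jar and tape look untouched by eye; I did not measure their positions.
- **Small disagreement:** when the grip closed, the arm was pushed up about 2.5 mm, with 6–8 N upward on the wrist. This is probably the pads swinging forward along the handle, and it is well below the limits.

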